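# Bolt the board holder to the T-slot rail

## Robot

A 6-joint arm with a two-finger parallel gripper is mounted at the origin on the work surface. World frame = base frame: x ahead of the robot, y to its left, z up, the work surface at z = 0. Lengths are in mm, angles in rad, forces in N, time in s.
With the tool pointing down it reaches from about 350 to 850 mm from the base axis. Payload 8.1 kg.
Tool frame: the origin (TCP) lies midway between the tips of the shut fingers; the grasp point (between the pads) lies 19 mm behind it; z points along the fingers, y is the direction in which the jaws open and shut (so a half turn about z gives the same grasp; the last joint's range is limited). The gripper opens to 93 mm and grips with 3 to 60 N. Pads are 15 mm wide; open, the fingers measure 128 mm over their backs; the gripper's body (75 mm by 188 mm) begins 65 mm behind the grasp point.
Start: joints at [1.088, 0.13, 1.488, -0, 1.523, -0.085], TCP at [232.414, 553.163, 218.635] pointing down, gripper open.
Joint ranges: [-2.96, 2.96], [-0.89, 2.26], [0.02, 2.5], [-1.34, 4.48], [0, 2.73], [-2.66, 2.66]. Speed limits (rad/s): [2.39, 2.39, 2.79, 3.14, 3.14, 3.14].

## Interface

Orientations are given as a unit quaternion [x, y, z, w].
In Python, from bench import telemetry, viewer, job, spotter gives the robot as it stands.
- The arm moves only by the shell command python3 -m jog 'ROWS' [FORCE]. ROWS is JSON, a list of rows, each a list of 7 numbers: the shift along the tool's x, y, z in m, then the turn, a rotation vector about the tool's x, y, z in rad, then the closure, from 0 (fully open) to 1 (shut). In form: [[dx, dy, dz, ax, ay, az, jaw], ...]. A call has 1 to 20 rows; each row shifts and turns the commanded pose from where the row before left it, along the tool's axes as they then stand; what a row does not reach is not made up. A row lasts 1/10 s, in which the tool goes at most 50 mm and 8.59 degrees, less where a joint would pass 70% of its speed; a pose out of reach is approached as far as the arm can. A call with a gripper value outside its range is refused whole. The fingers move at their own pace and stop on an object; FORCE is the grip in N (left out, the last holds). Time passes only in rows, so rows that do not move let the fingers close. It gives the time, the measured TCP pose, the force and the opening at its end, in the units of the state.
- telemetry.get_state(): the state, without advancing time (a new reading comes with each control period).
- viewer.read_camera(name): name is "scene" or "top" or "wrist"; returns the picture (420x560x3 uint8, blue, green, red); there is no depth.
- viewer.camera_model(name): a dict with "K" (3x3 intrinsics, pixels), "k1" (the pictures are not rectified: a ray, as slopes to the right and down, at radius r is drawn at 1 + k1 r^2 times it, then the intrinsics apply), "view" (4x4, takes a point from world to camera coordinates). Camera axes: x right, y up, looking along -z (the intrinsics and any distortion apply to the point x, -y, -z); pixel columns grow to the right and rows downward; lengths in mm; the calibration is good to about 2 mm. A picture is of the moment at which its call begins: read the wrist's pose just before it. camera_model takes no time and is no camera call; for the wrist camera it gives the pose at the moment of the call.
- job.hand_in(): hands the job in, once; it reports no verdict.
Trained networks look in the newest picture that a camera, given by its name, has taken for a name from the list of things; names that differ only in an ending like _2 or _b are one class to them, and where a whole thing is asked for, a point or a joint stands for the part that bears it (a point fixed in the world has none). Each returns a list of dicts, best first, with "conf" (0 to 1); they miss things now and then, are a little off and sometimes report something else, mostly with a low value. They report only what shows in the picture. A call takes as long as a camera call. They do not tell look-alikes from the thing itself.
- spotter.boxes_of(camera, target): "box" ([left, top, width, height] in pixels, round what is visible of it).
The state is a dict: "time": time; "qpos": joint angles; "qvel": joint speeds; "effort": joint torques, N m; "ee_pos": TCP position; "tool_rot": TCP orientation; "contact_force": force on the tool from outside, world axes, zero at the start; "torque": the same for the moment, N m; "finger_gap": finger opening in mm.
Only numpy, scipy, OpenCV 4.12 (cv2) and the standard library are available. Lean on these libraries where they do the work, as an engineer would, in place of code of your own. Each camera call takes 0.05 s, during which the arm holds its last target.

## Task

Fasten the board holder to the T-slot rail on the bench: drop the T-bolt (rectangular head, bar grip) into the slot on the free stretch in front of the holder's notched foot, head lengthwise, slide it along all the way into the notch, then turn it a quarter turn either way so that its head locks crosswise under the lips. Let go and leave it upright; leave the similar round-footed stud standing where it is.

Things in the scene. Friction and masses are not known exactly. Their poses are not given: they have to be found in the camera images.
- tbolt: T-bolt standing on its head on the bench, 72 mm tall, about 0.14 kg: steel head 50 (x) x 22 (y) x 10 mm; shank 10 mm diameter with a collar 28 mm in diameter 34-40 mm up; on top a black bar grip 50 (x) x 16 (y) mm, from 46 to 72 mm up, parallel to the head. Origin: centre of the head's underside; z up, x along head and grip.
- rail: Grey aluminium rail fixed to the bench, 78 (x) x 360 (y) x 30 mm high. Its slot runs along y in the middle, 32 mm wide between lips that lie 22-30 mm above the bench; the cavity below is 66 mm wide, its floor 6 mm above the bench. The T-bolt's head passes only lengthwise and has room to turn inside. Origin: middle of the underside; z up.
- holder: Holder fixed on the rail, axes parallel to it. Pale steel foot plate 74 mm wide, top 36 mm above the bench, with a notch 20 mm wide over the slot, open to -y (the free stretch), from y=-26 (plate edge) to y=+10 mm (closed end); only the shank fits it. Origin: where the shank belongs, 30 mm above the bench. At y=+92 mm a green circuit board 100 mm wide stands across, top 86 mm above the bench.
- round_stud: Bystander, similar but with a round steel foot 48 mm in diameter and a round black knob 40 mm in diameter, 72 mm tall; does not fit the slot. Origin: centre of its underside. It and the T-bolt stand on opposite sides of the rail, either way about.
Things that resemble listed ones, but are neither listed nor needed, are in the scene too. What is shaped like the tbolt but green or pink is not meant.

How it is judged:
By the outcome, as a careful person would: the job done as asked, in the order asked, and still so for the second after the job is handed in, with the robot touching nothing.
It also fails if it takes over 51 s, if anything falls off the work surface, if the arm or the gripper's body presses on something with over 40 N, if the wrist force passes 120 N, or if a joint passes its speed limit or range.

## Working session

There is one attempt and no reset: what is moved stays moved. The work goes in short steps, Python scripts to look and compute and a shell command to move; the robot and the scene stay as the last step left them, time stands still between calls to the robot, and variables do not carry over. Pictures are saved under pics/ and viewed, and the job is handed in when it is done.

```bash
ls; mkdir -p pics
python3 - <<'E'
from bench import telemetry, viewer, job, spotter
import cv2
s=telemetry.get_state();print(s)
for n in("scene","top"):
    cv2.imwrite(f"pics/{n}0.png",viewer.read_camera(n)); print(n,viewer.camera_model(n))
    for t in("tbolt","rail","holder","round_stud"):
        print(n,t,spotter.boxes_of(n,t))
E
```

```text
pics
{'time': 0.0, 'qpos': array([ 1.08760317e+00,  1.31120286e-01,  1.48922398e+00,  2.34270631e-05,
        1.52298671e+00, -8.53800727e-02]), 'qvel': array([-0.0017193 , -0.00018547, -0.00101658, -0.00150569,  0.0023419 ,
       -0.00016622]), 'effort': array([ 1.09617024e-03, -5.59848225e+01, -4.91754377e+01,  7.68714887e-02,
        3.57802736e-02, -1.40565730e-04]), 'ee_pos': array([232.15166543, 552.68569185, 217.64221863]), 'tool_rot': array([ 1.97598033e-01,  9.80282746e-01, -8.30993873e-04, -2.55006255e-04]), 'contact_force': array([-0.33316322,  0.05621896, -0.04234026]), 'torque': array([-0.01245394, -0.04224208, -0.01378404]), 'finger_gap': 93.06075152457215}
scene {'K': array([[400.97917483,   0.        , 279.61198372],
       [  0.        , 400.97917483, 212.6010792 ],
       [  0.        ,   0.        ,   1.        ]]), 'k1': -0.09177017886383113, 'view': array([[ 6.57219840e-01,  7.53683463e-01, -4.82896695e-03,
        -3.20132208e+02],
       [-5.07441527e-01,  4.47213482e-01,  7.36548164e-01,
         2.53193193e+02],
       [ 5.57283750e-01, -4.81623649e-01,  6.7
[... 688 characters left out ...]
': array([[-5.46154056e-03, -9.99985079e-01,  1.12765427e-04,
        -4.76866049e+01],
       [ 9.90171019e-01, -5.39217977e-03,  1.39757928e-01,
        -5.29883406e+02],
       [-1.39755235e-01,  8.74950649e-04,  9.90185694e-01,
        -1.15495759e+03],
       [ 0.00000000e+00,  0.00000000e+00,  0.00000000e+00,
         1.00000000e+00]])}
top tbolt [{'box': [424.0, 210.9, 29.2, 21.9], 'conf': 0.74}, {'box': [398.5, 215.7, 17.0, 19.9], 'conf': 0.67}, {'box': [374.4, 186.3, 21.7, 26.7], 'conf': 0.67}]
top rail [{'box': [205.7, 158.6, 135.9, 53.4], 'conf': 0.64}]
top holder [{'box': [217.0, 154.9, 57.0, 43.2], 'conf': 0.61}]
top round_stud [{'box': [123.0, 217.3, 18.9, 20.6], 'conf': 0.55}]
```

Run:
```python
import cv2
a=cv2.imread("pics/top0.png");b=cv2.imread("pics/scene0.png")
cv2.imwrite("pics/a.png",cv2.resize(a[140:260,100:480],None,fx=2.1,fy=2.1,interpolation=cv2.INTER_CUBIC))
cv2.imwrite("pics/b.png",cv2.resize(b[130:330,90:400],None,fx=2.5,fy=2.5,interpolation=cv2.INTER_CUBIC))
cv2.imwrite("pics/c.png",cv2.resize(a[175:245,360:470],None,fx=7,fy=7,interpolation=cv2.INTER_CUBIC))
```

```text
(no output)
```

View pics/a.png

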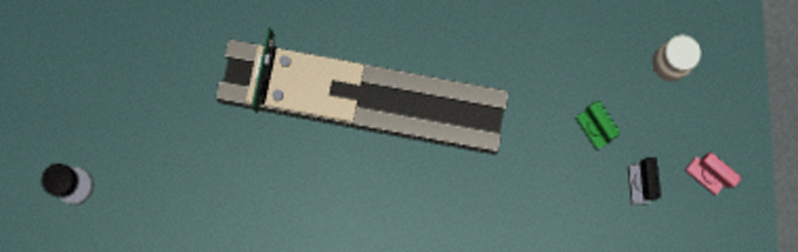

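View pics/b.png

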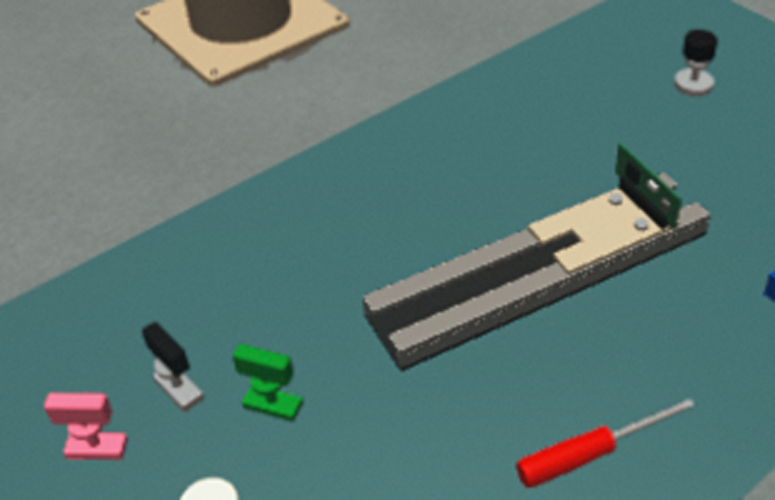

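View pics/c.png

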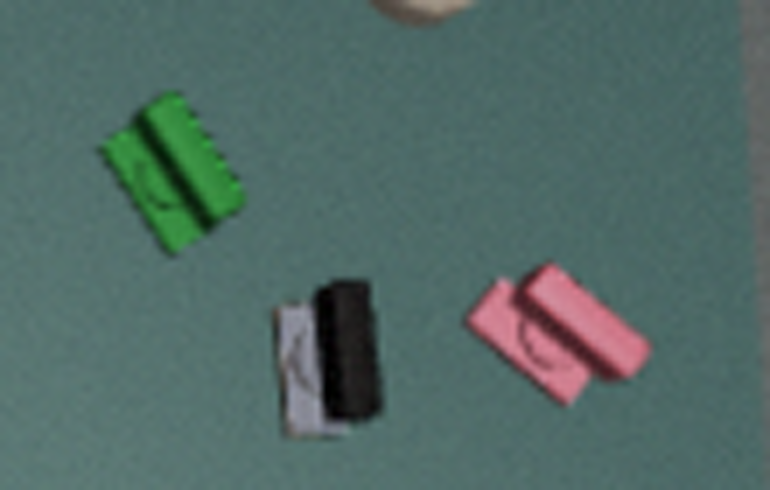

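The top crop shows three T-bolt shapes: green at about (384,200), pink at (441,222), and black grip with steel head at (407,226). The black one, a steel rectangular head with a black bar grip, is the T-bolt. The round stud is at (131,228). The rail's slot is open towards the right of the image (-y).

```bash
cat > h.py <<'E'
import numpy as np, cv2
from scipy.optimize import least_squares
def proj(m,P):
    P=np.atleast_2d(P); c=P@m["view"][:3,:3].T+m["view"][:3,3]
    x=c[:,0]/-c[:,2]; y=-c[:,1]/-c[:,2]
    f=1+m["k1"]*(x*x+y*y); K=m["K"]
    return np.c_[K[0,0]*x*f+K[0,2],K[1,1]*y*f+K[1,2]]
def back(m,px,z):
    r=least_squares(lambda q:(proj(m,[q[0],q[1],z])[0]-px),[550,0]); return r.x
def fit(ms,z0,obj,pxs,x0):
    # obj Nx3 body pts; ms list of models per pt
    def w(q):
        c,s=np.cos(q[2]),np.sin(q[2]); o=np.asarray(obj,float)
        return np.c_[q[0]+c*o[:,0]-s*o[:,1],q[1]+s*o[:,0]+c*o[:,1],o[:,2]+z0]
    def res(q):
        W=w(q); return np.concatenate([proj(ms[i],W[i])[0]-pxs[i] for i in range(len(pxs))])
    r=least_squares(res,x0); return r.x,res(r.x).reshape(-1,2)
E
python3 - <<'E'
import cv2
a=cv2.imread("pics/top0.png")
cv2.imwrite("pics/d.png",cv2.resize(a[145:225,195:355],None,fx=5,fy=5,interpolation=cv2.INTER_CUBIC))
E
```

```text
(no output)
```

View pics/d.png

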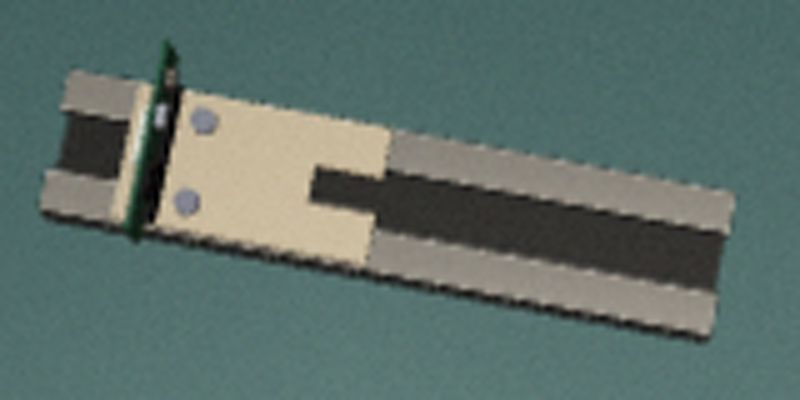

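Run:
```python
from h import *; from bench import viewer
m=viewer.camera_model("top")
np.set_printoptions(suppress=True,precision=2)
d=lambda L:[np.array(p)/5+[195-.4,145-.4] for p in L]
o=[(39,-180,30),(-39,-180,30),(39,180,30),(-39,180,30),(16,-180,30),(-16,-180,30)]
q,r=fit([m]*6,0,o,d([(735,192),(712,335),(68,70),(43,210),(728,233),(717,292)]),[700,0,0]);print(q,r)
o=[(37,-26,36),(-37,-26,36),(10,10,36),(-10,10,36),(10,-26,36),(-10,-26,36)]
q,r=fit([m]*6,0,o,d([(390,128),(366,265),(315,166),(309,205),(383,175),(374,215)]),[700,0,0]);print(q,r)
c=lambda L:[np.array(p)/7+[360-.4,175-.4] for p in L]
# tbolt: head bottom-left visible corners z=10 ; grip top corners z=72
o=[(25,11,10),(-25,11,10),(25,8,72),(25,-8,72),(-25,-8,72),(-25,8,72)]
q,r=fit([m]*6,0,o,c([(278,308),(286,435),(332,285),(368,281),(382,412),(345,418)]),[650,-300,0]);print(q,r)
```

```text
[614.64 -18.22  -0.19] [[ 0.31 -0.16]
 [-0.05  0.02]
 [ 0.11 -0.16]
 [-1.08  0.1 ]
 [ 0.26  0.07]
 [ 0.43  0.08]]
[620.22  11.47  -0.17] [[ 0.11 -0.04]
 [ 0.18 -0.09]
 [-0.15  0.11]
 [-0.26 -0.32]
 [-0.21  0.48]
 [ 0.32 -0.13]]
[ 502.14 -368.3     0.05] [[-0.06 -0.35]
 [ 0.52  0.19]
 [-0.61 -0.46]
 [ 0.44 -0.25]
 [ 0.34  0.66]
 [-0.61  0.19]]
```

Rail and holder fits agree to sub-pixel. Moving above the T-bolt, then looking with the wrist camera.

```bash
python3 -m jog '[[-0.0303,-0.0372,0,0,0,0,0],[-0.0303,-0.0372,0,0,0,0,0],[-0.0303,-0.0372,0,0,0,0,0],[-0.0303,-0.0372,0,0,0,0,0],[-0.0303,-0.0372,0,0,0,0,0],[-0.0303,-0.0372,0,0,0,0,0],[-0.0303,-0.0372,0,0,0,0,0],[-0.0303,-0.0372,0,0,0,0,0],[-0.0303,-0.0372,0,0,0,0,0],[-0.0303,-0.0372,0,0,0,0,0],[-0.0303,-0.0372,0,0,0,0,0],[-0.0303,-0.0372,0,0,0,0,0],[-0.0303,-0.0372,0,0,0,0,0],[-0.0303,-0.0372,0,0,0,0,0],[-0.0303,-0.0372,0,0,0,0,0],[-0.0303,-0.0372,0,0,0,0,0],[-0.0303,-0.0372,0,0,0,0,0],[-0.0303,-0.0372,0,0,0,0,0],[-0.0303,-0.0372,0,0,0,0,0],[-0.0303,-0.0372,0,0,0,0,0]]'
python3 -m jog '[[0,0,0,0,0,-0.112,0],[0,0,0,0,0,-0.112,0],[0,0,0,0,0,-0.112,0],[0,0,0,0,0,-0.112,0],[0,0,0,0,0,0,0]]'
cat >> h.py <<'E'
def tool(): 
    from bench import telemetry
    from scipy.spatial.transform import Rotation as R
    s=telemetry.get_state(); return s,np.array(s["ee_pos"]),R.from_quat(s["tool_rot"]).as_matrix()
def delta(x,y,z,jaw):
    s,p,M=tool(); d=M.T@(np.array([x,y,z])-p)
    j=np.arctan2(M[1,1],M[0,1]); e=(jaw-j+np.pi)%(2*np.pi)-np.pi
    print("t",s["time"],"p",p,"jaw deg",np.degrees(j),"tilt",M[:,2],"F",s["contact_force"],"gap",s["finger_gap"],"q6",s["qpos"][5])
    print("tool d mm",d,"az",-e)
E
python3 - <<'E'
from h import *; from bench import viewer
np.set_printoptions(suppress=True,precision=3)
delta(502,-368,200,np.radians(92.9))
m=viewer.camera_model("wrist"); im=viewer.read_camera("wrist"); cv2.imwrite("pics/w1.png",im)
np.savez("w1.npz",**{k:np.array(v) for k,v in m.items()}); print(m)
E
```

```text
time: 2.5
ee_pos: [503.1, -369.6, 218.6]
tool_rot: [0.198, 0.98, -0.0, 0.0]
contact_force: [0.6, 0.9, 0.3]
finger_gap: 93.0
time: 3.0
ee_pos: [502.9, -367.6, 218.5]
tool_rot: [-0.026, 1.0, 0.0, -0.0]
contact_force: [0.6, 0.0, 0.6]
finger_gap: 93.0
t 3.0 p [ 502.866 -367.581  218.54 ] jaw deg 92.9729713743108 tilt [-0.  0. -1.] F [0.601 0.026 0.62 ] gap 92.97156327717215 q6 -2.336192083156033
tool d mm [ 0.885 -0.375 18.54 ] az 0.0012735907414285208
{'K': array([[307.596,   0.   , 281.651],
       [  0.   , 307.596, 205.725],
       [  0.   ,   0.   ,   1.   ]]), 'k1': -0.03451441914415735, 'view': array([[  -0.052,    0.999,    0.001,  392.974],
       [  -0.961,   -0.05 ,   -0.272,  496.906],
       [  -0.271,   -0.016,    0.962, -260.789],
       [   0.   ,    0.   ,    0.   ,    1.   ]])}
```

View pics/w1.png

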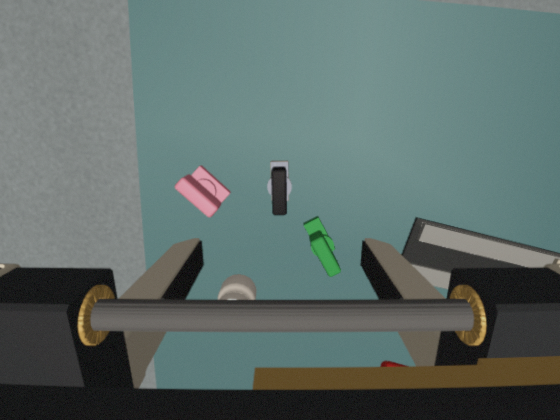

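The wrist view shows the T-bolt at (279,188). Pink is close by at (203,190), green at (322,245) and a bottle at (237,290). I'll fit the bolt and check clearances.

Run:
```python
from h import *; from bench import viewer
np.set_printoptions(suppress=True,precision=1)
im=cv2.imread("pics/w1.png")
cv2.imwrite("pics/w1c.png",cv2.resize(im[145:290,165:355],None,fx=4.2,fy=4.2,interpolation=cv2.INTER_CUBIC))
m=viewer.camera_model("top")
c=lambda p:np.array(p)/7+[359.6,174.6]
for n,L in dict(pink=[(548,262),(650,350),(628,380),(470,322),(570,404)],green=[(172,92),(243,205),(100,150),(172,255)]).items():
    for p in L: print(n,back(m,c(p),72),back(m,c(p),10))
a=lambda p:np.array(p)/2.1+[99.7,139.7]
for z in(0,80,150):print("bottle",z,back(m,a((672,65)),z),back(m,a((683,52)),z))
```

```text
pink [ 533.5 -440.7] [ 542.7 -461.9]
pink [ 501.1 -477. ] [ 508.5 -500.2]
pink [ 490.2 -468.2] [ 497.1 -490.9]
pink [ 511.7 -410.7] [ 519.8 -430.2]
pink [ 481.6 -446.2] [ 488.  -467.7]
green [ 596.7 -304.7] [ 609.3 -318.5]
green [ 554.9 -329.1] [ 565.3 -344.2]
green [ 575.3 -277.5] [ 586.8 -289.9]
green [ 536.7 -302.4] [ 546.1 -316.1]
bottle 0 [ 658.8 -420.9] [ 676.2 -436.5]
bottle 80 [ 639.4 -396.5] [ 655.7 -411.1]
bottle 150 [ 622.4 -375.2] [ 637.7 -388.8]
```

View pics/w1c.png

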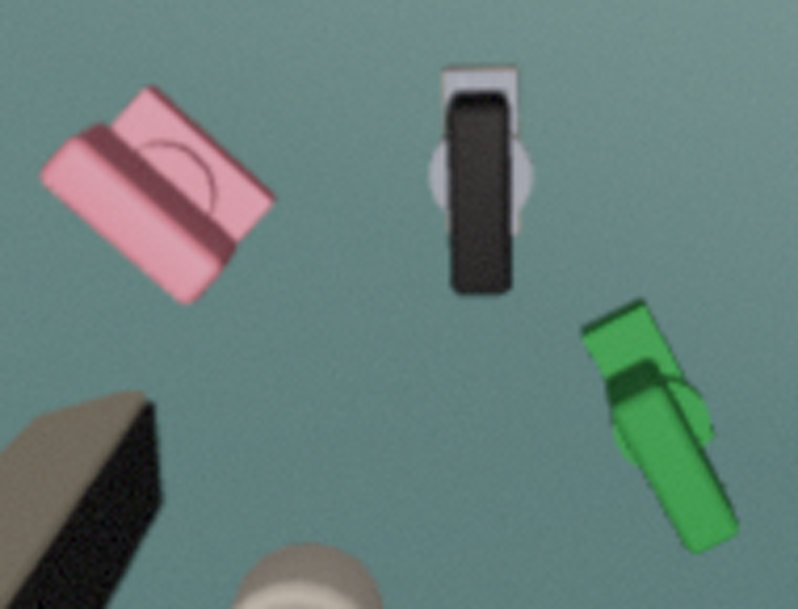

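Run:
```python
from h import *
np.set_printoptions(suppress=True,precision=2)
m=dict(np.load("w1.npz")); 
c=lambda L:[np.array(p)/4.2+[164.6,144.6] for p in L]
o=[(25,-8,72),(25,8,72),(-25,-11,10),(-25,11,10),(-25,-8,72),(-25,8,72)]
P=c([(451,294),(512,293),(443,68),(518,67),(448,107),(509,107)])
for n in(6,4):
  q,r=fit([m]*n,0,o[:n],P[:n],[502,-368,0.05]);print(q,r)
delta(q[0],q[1],100,q[2]+np.pi/2)
```

```text
[ 501.59 -370.37    0.06] [[-0.22  0.95]
 [ 0.23  1.01]
 [-0.13  0.29]
 [ 0.06  0.31]
 [-0.52 -1.06]
 [ 0.57 -1.25]]
[ 500.83 -370.39    0.06] [[-0.22  0.27]
 [ 0.24  0.33]
 [-0.11 -0.34]
 [ 0.09 -0.32]]
t 3.05 p [ 502.87 -367.52  218.61] jaw deg 92.74198042205799 tilt [-0.  0. -1.] F [-0.08  0.12  0.64] gap 93.23099430950802 q6 -2.3320751858889683
tool d mm [  2.17  -2.77 118.61] az -0.01599197107483885
```

```bash
python3 -m jog '[[0.0015,-0.002,0,0,0,-0.014,0.35],[0,0,0.03,0,0,0,0.35],[0,0,0.03,0,0,0,0.35],[0,0,0.03,0,0,0,0.35],[0,0,0.03,0,0,0,0.35],[0,0,0.025,0,0,0,0.35],[0,0,0.02,0,0,0,0.35],[0,0,0.01,0,0,0,0.35],[0,0,0,0,0,0,0.35]]' 30
python3 - <<'E'
from h import *; from bench import viewer
delta(501.3,-369.5,43.5,np.pi/2+.057)
cv2.imwrite("pics/w2.png",viewer.read_camera("wrist"))
E
```

```text
time: 3.95
ee_pos: [500.4, -368.8, 42.0]
tool_rot: [-0.032, 0.999, 0.001, -0.001]
contact_force: [0.3, -0.5, -0.8]
finger_gap: 60.5
t 3.95 p [ 500.44858494 -368.77158335   41.98277531] jaw deg 93.62579065030414 tilt [-0.00230059  0.00193185 -0.99999549] F [ 0.27125451 -0.46163472 -0.76396175] gap 60.53534443128011 q6 -2.3515334786391926
tool d mm [-0.80034236 -0.77765429 -1.5205838 ] az 0.006281984835833754
```

View pics/w2.png

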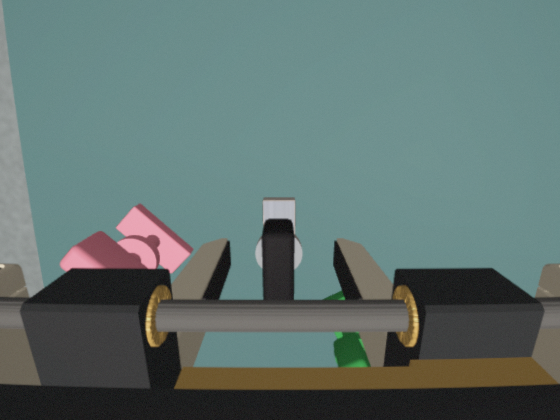

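The bolt's grip is centred between the fingers, with pink and green both clear. Closing.

```bash
python3 -m jog '[[0,0,-0.002,0,0,0,0.6],[0,0,0,0,0,0,0.7],[0,0,0,0,0,0,0.78],[0,0,0,0,0,0,0.85],[0,0,0,0,0,0,1],[0,0,0,0,0,0,1],[0,0,0,0,0,0,1],[0,0,0,0,0,0,1]]' 40
python3 -m jog '[[0,0,-0.005,0,0,0,1],[0,0,-0.02,0,0,0,1],[0,0,-0.03,0,0,0,1],[0,0,-0.03,0,0,0,1],[0,0,0,0,0,0,1]]'
python3 - <<'E'
from h import *; from bench import viewer
np.set_printoptions(suppress=True,precision=3)
# holder-local y=-85
h=np.array([620.2,11.5]);y=-0.18;ey=np.array([-np.sin(y),np.cos(y)])
t=h-85*ey;print(t)
delta(t[0],t[1],125,y)
m=viewer.camera_model("wrist");cv2.imwrite("pics/w3.png",viewer.read_camera("wrist"))
E
```

```text
time: 4.8
ee_pos: [501.4, -369.6, 45.6]
tool_rot: [-0.032, 0.999, 0.0, -0.0]
contact_force: [0.0, 0.9, 0.2]
finger_gap: 15.8
time: 5.3
ee_pos: [504.0, -371.7, 136.5]
tool_rot: [-0.032, 0.999, -0.003, 0.003]
contact_force: [0.8, -0.0, -0.6]
finger_gap: 15.7
[604.982 -72.127]
t 5.3 p [ 503.97  -371.718  136.512] jaw deg 93.68146990299118 tilt [ 0.006 -0.006 -1.   ] F [ 0.807 -0.009 -0.601] gap 15.72745627347228 q6 -2.352414392823618
tool d mm [-119.979  292.551   10.468] az 1.815050097915169
```

View pics/w3.png

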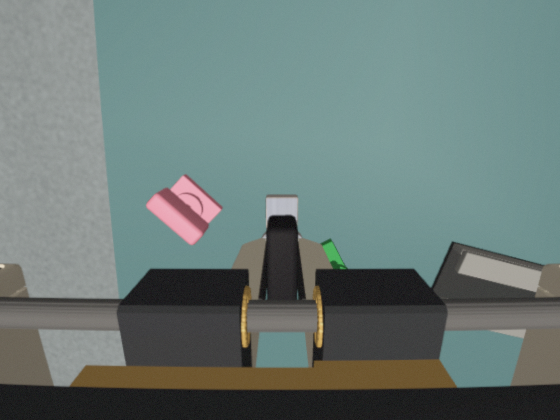

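```bash
python3 -m jog '[[-0.015,0.0365,0,0,0,0,1],[-0.015,0.0365,0,0,0,0,1],[-0.015,0.0365,0,0,0,0,1],[-0.015,0.0365,0,0,0,0,1],[-0.015,0.0365,0,0,0,0,1],[-0.015,0.0365,0,0,0,0,1],[-0.015,0.0365,0,0,0,0,1],[-0.015,0.0365,0,0,0,0,1]]'
python3 -m jog '[[0,0,0,0,0,0.13,1],[0,0,0,0,0,0.13,1],[0,0,0,0,0,0.13,1],[0,0,0,0,0,0.13,1],[0,0,0,0,0,0.13,1],[0,0,0,0,0,0.13,1],[0,0,0,0,0,0.13,1],[0,0,0,0,0,0.13,1],[0,0,0,0,0,0.13,1],[0,0,0,0,0,0.13,1],[0,0,0,0,0,0.13,1],[0,0,0,0,0,0.13,1],[0,0,0,0,0,0.13,1],[0,0,0,0,0,0.125,1],[0,0,0,0,0,0,1]]'
python3 - <<'E'
from h import *; from bench import viewer
np.set_printoptions(suppress=True,precision=3)
delta(605,-72,125,-.18)
m=viewer.camera_model("wrist");im=viewer.read_camera("wrist");cv2.imwrite("pics/w4.png",im);np.savez("w4.npz",**m)
cv2.imwrite("pics/t4.png",cv2.resize(viewer.read_camera("top")[145:225,195:355],None,fx=5,fy=5,interpolation=cv2.INTER_CUBIC))
E
```

```text
time: 6.15
ee_pos: [601.6, -68.7, 128.6]
tool_rot: [-0.032, 0.999, 0.0, -0.001]
contact_force: [-0.5, 0.1, -1.2]
finger_gap: 15.8
time: 7.65
ee_pos: [601.4, -70.2, 128.6]
tool_rot: [0.768, 0.64, -0.001, -0.001]
contact_force: [-0.1, -0.6, -1.6]
finger_gap: 15.8
t 7.65 p [601.354 -70.221 128.622] jaw deg -10.427857411509125 tilt [-0.003  0.001 -1.   ] F [-0.058 -0.575 -1.568] gap 15.831029417188526 q6 -0.01892626714452578
tool d mm [-1.09   3.918  3.61 ] az -0.0020004457593274516
```

View pics/w4.png

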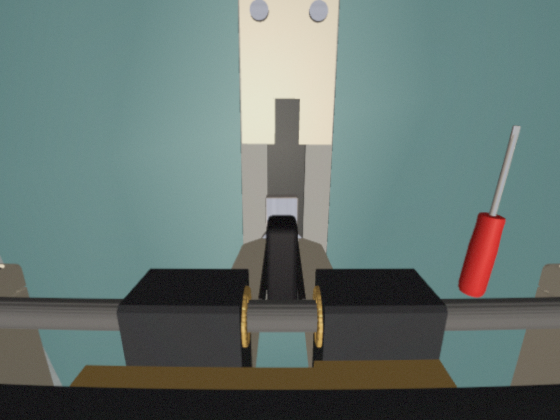

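View pics/t4.png

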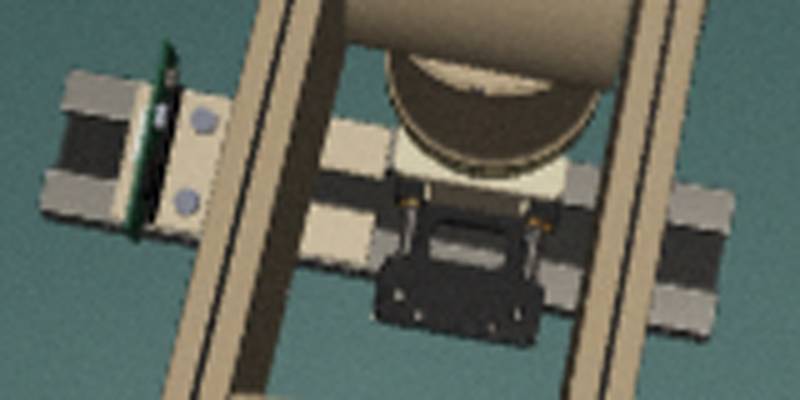

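The wrist view shows the bolt head at (282,208), lengthwise over the slot, with the notch at about (287,98)-(287,143). Refining the holder pose from this.

Run:
```python
import cv2
im=cv2.imread("pics/w4.png")
cv2.imwrite("pics/w4c.png",cv2.resize(im[85:235,190:380],None,fx=4,fy=4,interpolation=cv2.INTER_CUBIC))
```

```text
(no output)
```

View pics/w4c.png

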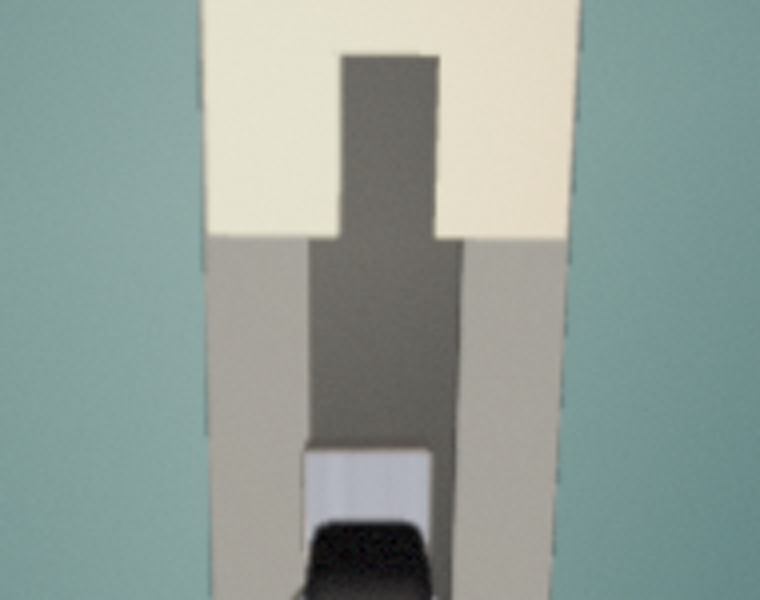

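Run:
```python
from h import *
np.set_printoptions(suppress=True,precision=2)
m=dict(np.load("w4.npz"))
c=lambda L:[np.array(p)/4+[189.6,84.6] for p in L]
o=[(-37,-26,36),(37,-26,36),(-10,-26,36),(10,-26,36),(-10,10,36),(10,10,36)]
q,r=fit([m]*6,0,o,c([(206,235),(567,237),(341,235),(434,237),(341,55),(438,55)]),[620,11,-.18]);print(q,r)
b=[back(m,p,93) for p in c([(305,450),(431,450)])];print("head corners",b,np.linalg.norm(b[0]-b[1]))
d=b[1]-b[0];print("head yaw",np.arctan2(d[1],d[0]),"centre", (b[0]+b[1])/2+25*np.array([d[1],-d[0]])/np.linalg.norm(d))
ey=np.array([-np.sin(q[2]),np.cos(q[2])]);ex=np.array([ey[1],-ey[0]])
s,p,M=tool();print("tcp local",(p[:2]-q[:2])@ex,(p[:2]-q[:2])@ey)
hc=(b[0]+b[1])/2+25*np.array([d[1],-d[0]])/np.linalg.norm(d)
print("head local",(hc-q[:2])@ex,(hc-q[:2])@ey)
t=q[:2]-80*ey
delta(t[0],t[1],120,q[2])
```

```text
[619.69   9.48  -0.19] [[ 0.77  0.03]
 [-0.44  0.22]
 [-0.5   0.24]
 [ 0.34 -0.07]
 [-0.44 -0.31]
 [ 0.28 -0.11]]
head corners [array([594.86, -44.37]), array([615.88, -48.22])] 21.372767594889048
head yaw -0.18116424327573963 centre [600.87 -70.89]
tcp local -2.664149552035621 -81.76208010130847
head local -3.3808145212484355 -82.47120143450664
t 7.75 p [601.7  -70.32 129.24] jaw deg -10.097122542220198 tilt [-0.  0. -1.] F [ 0.46  0.45 -1.84] gap 15.795888063166396 q6 -0.024716563982749858
tool d mm [1.73 2.71 9.23] az 0.012925034160852444
```

```bash
python3 -m jog '[[0,0.003,0.01,0,0,0.01,1],[0,0,0.02,0,0,0,1],[0,0,0.01,0,0,0,1],[0,0,0.006,0,0,0,1],[0,0,0,0,0,0,1]]'
python3 - <<'E'
from h import *; from bench import viewer
np.set_printoptions(suppress=True,precision=3)
delta(604.7,-69,53,-.187)
m=viewer.camera_model("wrist");im=viewer.read_camera("wrist");np.savez("w5.npz",**m)
cv2.imwrite("pics/w5c.png",cv2.resize(im[30:230,180:380],None,fx=3,fy=3,interpolation=cv2.INTER_CUBIC))
E
```

```text
time: 8.25
ee_pos: [604.5, -70.8, 83.2]
tool_rot: [0.771, 0.637, -0.001, -0.001]
contact_force: [-0.2, -0.4, -0.7]
finger_gap: 16.0
t 8.25 p [604.548 -70.817  83.167] jaw deg -10.854795669853987 tilt [-0.002  0.    -1.   ] F [-0.23  -0.356 -0.672] gap 15.983784406382842 q6 -0.011361141829712477
tool d mm [ 1.813 -0.121 30.167] az -0.002451924070175693
```

View pics/w5c.png

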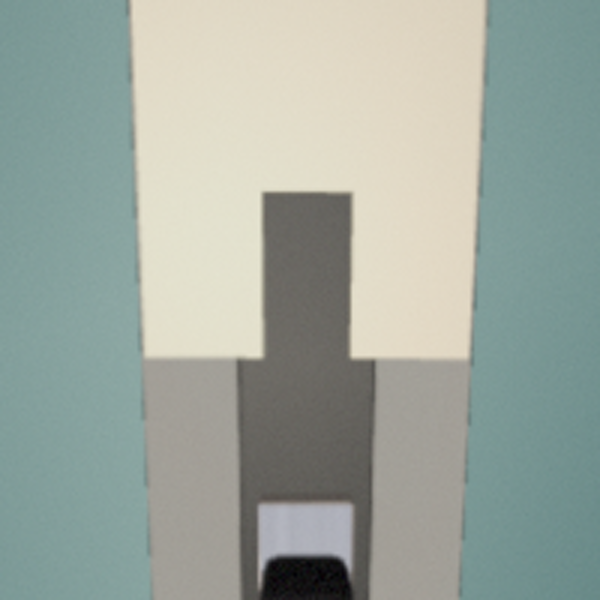

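The head is centred over the slot: 258–354 in a slot of 242–368 in the crop. Lowering.

```bash
python3 -m jog '[[0,0,0.008,0,0,0,1],[0,0,0.008,0,0,0,1],[0,0,0.007,0,0,0,1],[0,0,0.006,0,0,0,1],[0,0,0,0,0,0,1]]'
python3 - <<'E'
from h import *; from bench import viewer
np.set_printoptions(suppress=True,precision=3)
m=viewer.camera_model("wrist");im=viewer.read_camera("wrist");np.savez("w6.npz",**m)
cv2.imwrite("pics/w6c.png",cv2.resize(im[30:230,180:380],None,fx=4,fy=3,interpolation=cv2.INTER_CUBIC)) if 0 else cv2.imwrite("pics/w6c.png",cv2.resize(im[80:260,180:380],None,fx=3.3,fy=3.3,interpolation=cv2.INTER_CUBIC))
delta(604.7,-69,53,-.187)
E
```

```text
time: 8.8
ee_pos: [604.5, -70.8, 54.1]
tool_rot: [0.771, 0.637, -0.001, -0.001]
contact_force: [-0.2, 0.4, -1.0]
finger_gap: 15.9
t 8.85 p [604.856 -70.88   54.822] jaw deg -10.886454832092543 tilt [-0.001  0.    -1.   ] F [-0.15   0.716 -1.15 ] gap 15.623532113507933 q6 -0.010815523498878727
tool d mm [ 1.817 -0.505  1.822] az -0.003004480689661193
```

View pics/w6c.png

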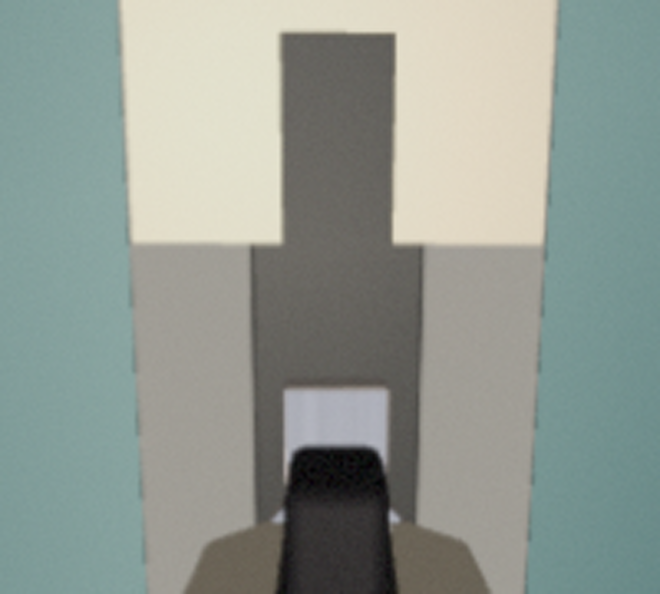

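Run:
```python
from h import *
np.set_printoptions(suppress=True,precision=3)
m=dict(np.load("w6.npz"))
c=lambda L:[np.array(p)/3.3+[179.65,79.65] for p in L]
o=[(-37,-26,36),(37,-26,36),(-10,-26,36),(10,-26,36),(-10,10,36),(10,10,36)]
q,r=fit([m]*6,0,o,c([(131,244),(544,244),(284,244),(392,244),(281,33),(395,33)]),[620,11,-.18]);print(q,r)
b=[back(m,p,19) for p in c([(283,388),(389,388)])]
ey=np.array([-np.sin(q[2]),np.cos(q[2])]);ex=np.array([ey[1],-ey[0]])
s,p,M=tool();print("tcp local",(p[:2]-q[:2])@ex,(p[:2]-q[:2])@ey)
print("head corners local",[((x-q[:2])@ex,(x-q[:2])@ey) for x in b])
t=q[:2];delta(t[0],t[1],53,q[2])
```

```text
[619.751   9.221  -0.19 ] [[ 0.763 -0.048]
 [-0.553  0.021]
 [-0.463 -0.091]
 [ 0.323 -0.072]
 [-0.384  0.062]
 [ 0.319  0.067]]
tcp local 0.5121663459501153 -81.47193769591789
head corners local [(np.float64(-11.234353216892487), np.float64(-57.170146252771104)), (np.float64(10.505146701702285), np.float64(-57.151167850653586))]
t 8.85 p [604.856 -70.88   54.822] jaw deg -10.886454832092543 tilt [-0.001  0.    -1.   ] F [-0.15   0.716 -1.15 ] gap 15.623532113507933 q6 -0.010815523498878727
tool d mm [81.472 -0.498  1.823] az 0.00014399707670254003
```

```bash
python3 -m jog '[[0.005,0,0.001,0,0,0,1],[0.01,0,0,0,0,0,1],[0.01,0,0,0,0,0,1],[0.01,0,0,0,0,0,1],[0.01,0,0,0,0,0,1],[0.01,0,0,0,0,0,1],[0.01,0,0,0,0,0,1],[0.01,0,0,0,0,0,1],[0.0055,0,0,0,0,0,1],[0.0015,0,0,0,0,0,1],[0,0,0,0,0,0,1]]'
python3 - <<'E'
from h import *; from bench import viewer
np.set_printoptions(suppress=True,precision=3)
im=viewer.read_camera("wrist")
cv2.imwrite("pics/w7c.png",cv2.resize(im[130:300,180:380],None,fx=3.3,fy=3.3,interpolation=cv2.INTER_CUBIC))
delta(619.75,9.22,53,-.19)
E
```

```text
time: 9.95
ee_pos: [620.9, 9.7, 54.6]
tool_rot: [0.771, 0.637, -0.0, 0.0]
contact_force: [-0.9, -0.1, 0.1]
finger_gap: 15.6
t 10.0 p [620.892   9.313  54.566] jaw deg -10.886062294004871 tilt [-0. -0. -1.] F [ 0.293 -0.284 -1.186] gap 15.881673526312971 q6 0.1226475818682414
tool d mm [-0.307 -1.103  1.566] az 2.3703924081353023e-06
```

View pics/w7c.png

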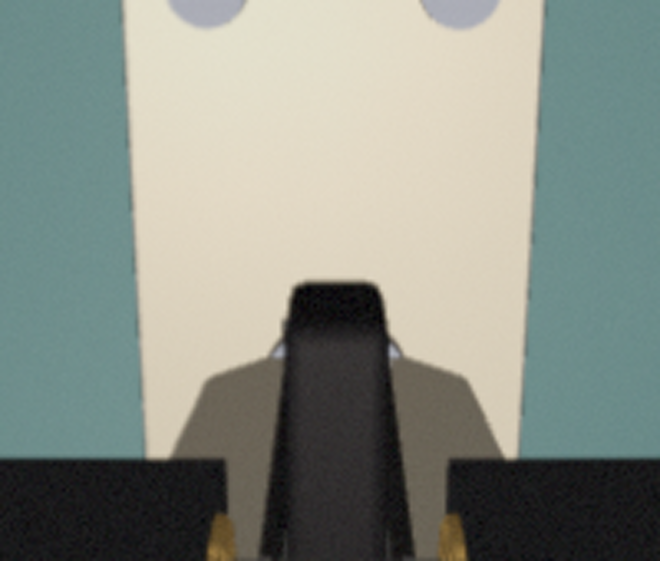

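The shank is in the notch, at about (0.8, 0) in the holder's frame, with no contact force. I'll nudge it 1 mm deeper and make the quarter turn.

```bash
python3 -m jog '[[0.001,-0.0007,0.0005,0,0,0,1],[0,0,0,0,0,0.131,1],[0,0,0,0,0,0.131,1],[0,0,0,0,0,0.131,1],[0,0,0,0,0,0.131,1],[0,0,0,0,0,0.131,1],[0,0,0,0,0,0.131,1],[0,0,0,0,0,0.131,1],[0,0,0,0,0,0.131,1],[0,0,0,0,0,0.131,1],[0,0,0,0,0,0.131,1],[0,0,0,0,0,0.131,1],[0,0,0,0,0,0.13,1],[0,0,0,0,0,0,1]]'
python3 - <<'E'
from h import *; from bench import viewer
np.set_printoptions(suppress=True,precision=3)
delta(619.75,9.22,53,-.19-np.pi/2)
im=viewer.read_camera("wrist")
cv2.imwrite("pics/w8.png",im)
E
```

```text
time: 11.4
ee_pos: [620.4, 10.2, 54.1]
tool_rot: [0.995, -0.096, -0.0, 0.0]
contact_force: [0.0, -0.0, -1.9]
finger_gap: 15.5
t 11.4 p [620.36  10.21  54.11] jaw deg -101.0529047544434 tilt [-0. -0. -1.] F [ 0.011 -0.025 -1.927] gap 15.485773041404066 q6 1.6976243976697651
tool d mm [-0.409  1.088  1.11 ] az -0.002909579874372792
```

View pics/w8.png

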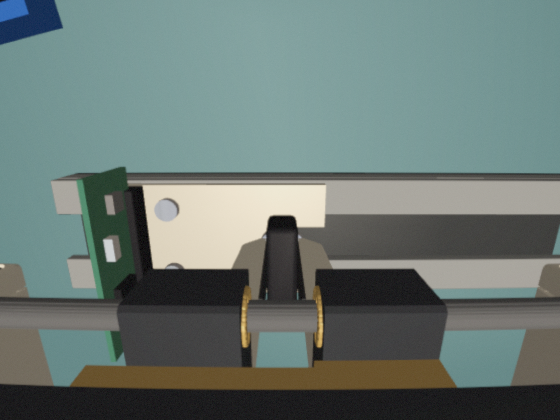

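The bar is now crosswise to the rail. Setting the head down on the cavity floor.

```bash
python3 -m jog '[[0,0,0.001,0,0,0,1],[0,0,0.0007,0,0,0,1],[0,0,0,0,0,0,1]]'
python3 -m jog '[[0,0,0.0005,0,0,0,1],[0,0,0,0,0,0,1]]'
```

```text
time: 11.75
ee_pos: [620.3, 10.6, 52.2]
tool_rot: [0.996, -0.094, -0.0, 0.0]
contact_force: [-0.7, -0.0, -1.1]
finger_gap: 15.4
time: 11.95
ee_pos: [620.4, 10.7, 51.9]
tool_rot: [0.996, -0.095, -0.0, -0.0]
contact_force: [0.1, 0.2, -0.5]
finger_gap: 15.6
```

```bash
python3 -m jog '[[0,0,0.0005,0,0,0,1],[0,0,0,0,0,0,1]]'; python3 -m jog '[[0,0,0.0005,0,0,0,1],[0,0,0,0,0,0,1]]'
```

```text
time: 12.15
ee_pos: [620.6, 10.6, 51.6]
tool_rot: [0.995, -0.095, 0.0, -0.0]
contact_force: [-1.1, 0.4, 0.7]
finger_gap: 15.4
time: 12.35
ee_pos: [620.6, 10.7, 51.6]
tool_rot: [0.995, -0.095, 0.0, -0.0]
contact_force: [-3.1, 1.3, 5.2]
finger_gap: 15.5
```

Contact with the floor at 5 N. Releasing and backing straight up.

```bash
python3 -m jog '[[0,0,-0.0004,0,0,0,0.9],[0,0,0,0,0,0,0.8],[0,0,0,0,0,0,0.72],[0,0,0,0,0,0,0.6],[0,0,0,0,0,0,0.45],[0,0,0,0,0,0,0.4],[0,0,0,0,0,0,0.4]]' 10
python3 -m jog '[[0,0,-0.01,0,0,0,0.4],[0,0,-0.03,0,0,0,0.4],[0,0,-0.04,0,0,0,0.4],[0,0,-0.04,0,0,0,0.4],[0,0,-0.04,0,0,0,0.4],[-0.04,0,0,0,0,0,0.4],[-0.04,0,0,0,0,0,0.4],[0,0,0,0,0,0,0.4]]'
python3 - <<'E'
from h import *; from bench import viewer
m=viewer.camera_model("wrist");im=viewer.read_camera("wrist");np.savez("w9.npz",**m)
cv2.imwrite("pics/w9.png",im)
a=viewer.read_camera("scene")
cv2.imwrite("pics/s9.png",cv2.resize(a[130:330,90:400],None,fx=2.5,fy=2.5,interpolation=cv2.INTER_CUBIC))
E
```

```text
time: 13.05
ee_pos: [620.4, 10.6, 51.3]
tool_rot: [0.995, -0.095, -0.0, -0.0]
contact_force: [-0.3, 0.7, 0.4]
finger_gap: 52.8
time: 13.85
ee_pos: [537.4, 26.7, 210.8]
tool_rot: [0.996, -0.095, -0.002, -0.0]
contact_force: [0.7, 0.9, 1.2]
finger_gap: 55.7
```

View pics/w9.png

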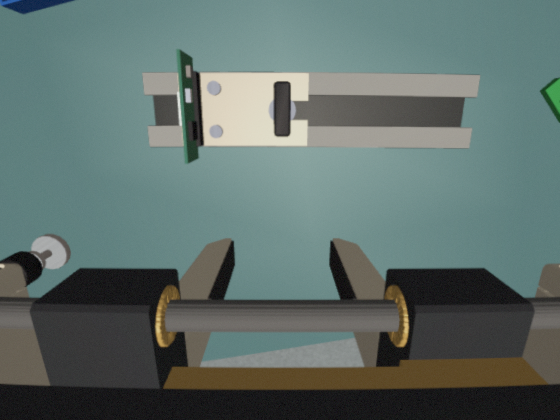

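View pics/s9.png

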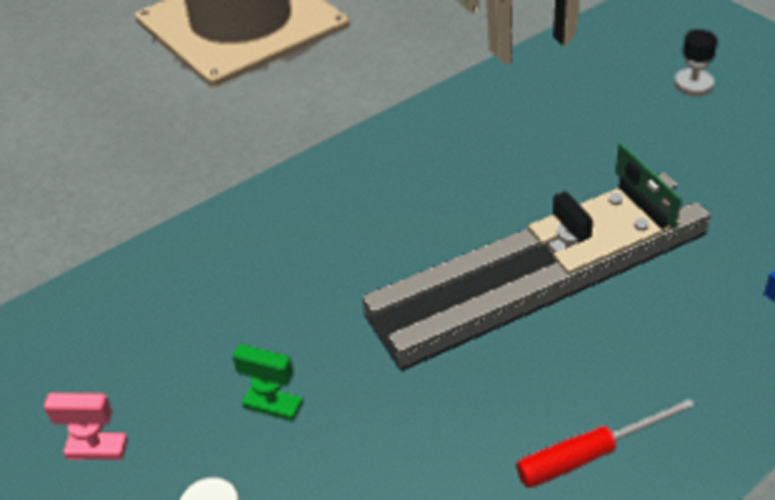

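Run:
```python
import cv2
im=cv2.imread("pics/w9.png")
cv2.imwrite("pics/w9c.png",cv2.resize(im[60:160,190:320],None,fx=6,fy=6,interpolation=cv2.INTER_CUBIC))
```

```text
(no output)
```

View pics/w9c.png

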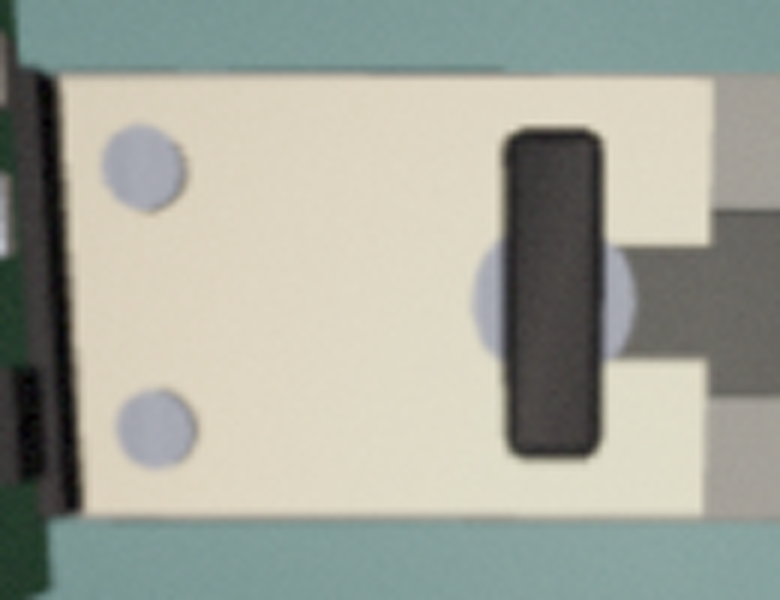

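Run:
```python
from h import *
np.set_printoptions(suppress=True,precision=2)
m=dict(np.load("w9.npz"))
c=lambda L:[np.array(p)/6+[189.6,59.6] for p in L]
o=[(37,-26,36),(-37,-26,36),(10,-26,36),(-10,-26,36)]
q,r=fit([m]*4,0,o,c([(714,76),(704,516),(711,245),(708,358)]),[620,9,-.19]);print(q,abs(r).max())
ey=np.array([-np.sin(q[2]),np.cos(q[2])]);ex=np.array([ey[1],-ey[0]])
for n,p,z in(("grip top",(553,128),72+6),("grip bot",(553,458),78),("collar L",(472,300),46),("collar R",(638,300),46)):
    w=back(m,c([p])[0],z);print(n,(w-q[:2])@ex,(w-q[:2])@ey)
```

```text
[619.78   9.17  -0.19] 0.4727653084240444
grip top 24.30048953734104 1.7168216591089274
grip bot -24.92434817852199 1.585682745439092
collar L -0.060983321602979146 15.610629688128517
collar R 0.012377888736288423 -12.939773859111817
```

```bash
python3 -c "
from bench import job
print(job.hand_in())"
```

```text
the job is handed in; nothing more can be done
None
```

The T-bolt is fastened in the holder's notch with its head locked crosswise under the lips. The job was handed in at about 14 s. I picked up the black-gripped steel T-bolt and dropped it lengthwise into the slot about 82 mm in front of the holder. I then slid it into the notch, turned it a quarter turn, set it on the cavity floor, let go and moved the arm clear.

- **Final position:** the last wrist picture puts the bolt about (-0.3, +1.5) mm from where the shank belongs. The grip is crosswise to within about 0.2°. The grip and collar centres line up to within about 0.5 mm, so it stands upright.
- **Forces:** the highest wrist force I read was about 6 N, when the head touched the floor.
- **Other objects:** the round stud and the look-alikes stand where they were.
- **Disagreement between checks:** the first overhead-camera estimate of the holder was about 2 mm off the wrist-camera estimates, so I used the wrist values. No check failed.

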